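# Transfer the reagent row in reverse order

## Task

Move the four bottles and vials from the rack with the grey ring inserts to the empty rack, in reverse order: the one that stands at the left end of the row goes to the right end of the empty rack, its neighbour next to it, and so on. Set each one down upright on the bay floor, close to the middle of its own bay, and never let one tip over.

Things in the scene. Friction and masses are not known exactly. Their poses are not given: they have to be found in the camera images.
- rack_from: low aluminium rack, fixed, 74 (x) x 292 mm (y). Origin: underside centre, on the worktop. Four bays in a row, centres at its own y = +108, +36, -36, -108 mm, x = 0 (+y: left end seen from the robot; turned up to 10 deg). Bays 68 x 68 mm inside, floor 5 mm and rims 14 mm above the worktop. Holds the row at the start, a grey ring insert in each bay. May be the nearer or the farther rack.
- rack_to: low aluminium rack, fixed, 74 (x) x 292 mm (y). Origin: underside centre, on the worktop. Four bays in a row, centres at its own y = +108, +36, -36, -108 mm, x = 0 (+y: left end seen from the robot; turned up to 10 deg). Bays 68 x 68 mm inside, floor 5 mm and rims 14 mm above the worktop. Empty at the start, no inserts; otherwise like rack_from.
- reagent_amber_1: large amber bottle with black cap, 48 mm diameter, 98 mm high, 0.10 to 0.20 kg. Loose. Round all over and standing at the start. Origin: centre of its underside, z up its axis. Its collision shape is a plain cylinder of the full diameter and height. Grip it about 68 mm above its foot: lower, the gripper body can meet the cap.
- reagent_amber_2: smaller amber bottle with black cap, 40 mm diameter, 82 mm high, 0.07 to 0.14 kg. Loose. Round all over and standing at the start. Origin: centre of its underside, z up its axis. Its collision shape is a plain cylinder of the full diameter and height. Grip about 54 mm above its foot.
- calib_vial: small clear vial with a red cap, 26 mm diameter, 62 mm high, 0.02 to 0.045 kg. Loose. Round all over and standing at the start. Origin: centre of its underside, z up its axis. Its collision shape is a plain cylinder of the full diameter and height. Grip about 42 mm above its foot.
- check_vial: small clear vial of the same size with a blue cap, 26 mm diameter, 62 mm high, 0.02 to 0.045 kg. Loose. Round all over and standing at the start. Origin: centre of its underside, z up its axis. Its collision shape is a plain cylinder of the full diameter and height. Grip about 42 mm above its foot.
- insert_reagent_amber_1: flat grey ring, 66 mm outside, 54 mm bore, 6 mm thick, fixed on the bay floor of rack_from round the foot of reagent_amber_1, where it stays when the bottle is gone; so it shows the bay in which that one started. Origin: centre of its underside
- insert_reagent_amber_2: flat grey ring, 66 mm outside, 46 mm bore, 6 mm thick, fixed on the bay floor of rack_from round the foot of reagent_amber_2, where it stays when the bottle is gone; so it shows the bay in which that one started. Origin: centre of its underside
- insert_calib_vial: flat grey ring, 66 mm outside, 32 mm bore, 6 mm thick, fixed on the bay floor of rack_from round the foot of calib_vial, where it stays when the bottle is gone; so it shows the bay in which that one started. Origin: centre of its underside
- insert_check_vial: flat grey ring, 66 mm outside, 32 mm bore, 6 mm thick, fixed on the bay floor of rack_from round the foot of check_vial, where it stays when the bottle is gone; so it shows the bay in which that one started. Origin: centre of its underside
Mind the look-alikes: they are no part of the job. Leave any purple or yellow look-alike of the calib_vial alone.

How it is judged:
By the outcome, as a careful person would: the job done as asked, in the order asked, and still so for the second after the job is handed in, with the robot touching nothing.
It also fails if it takes over 102 s, if anything falls off the work surface, if the arm or the gripper's body presses on something with over 40 N, if the wrist force passes 120 N, or if a joint passes its speed limit or range.

## Robot

A 6-joint arm with a two-finger parallel gripper is mounted at the origin on a cart in front of the work surface, level with it; the furniture and walls round the work are solid. World frame = base frame: x ahead of the robot, y to its left, z up, the work surface at z = 0. Lengths are in m, angles in rad, forces in N, time in s.
With the tool pointing down it reaches from about 0.25 to 0.725 m from the base axis. Payload 4 kg.
Tool frame: the origin (TCP) lies between the finger pads; the fingertips stand 8 mm ahead of it and the grasp point (between the pads) lies 11 mm behind it; z points along the fingers, y is the line along which they close (so a half turn about z gives the same grasp; the last joint's range is limited). The gripper opens to 85 mm and grips with 20 to 120 N. Pads are 22 mm wide; open, the fingers measure 114 mm over their backs; the gripper's body (76 mm by 85 mm) begins 54 mm behind the grasp point. The pads swing forward as they close: fully open they stand 13 mm farther back than shut.
Start: joints at [-1.248, 0.241, 0.005, 1.335, 0, 1.571], TCP at [0.159, -0.474, 0.239] pointing down, gripper open.
Joint ranges: [-2.72, 2.72], [-1.05, 1.87], [-1.09, 1.28], [-1.99, 2.15], [-1.42, 1.44], [-3.14, 3.14]. Speed limits (rad/s): [2.79, 2.79, 3.14, 3.14, 3.14, 3.14].

## Interface

Orientations are given as a unit quaternion [w, x, y, z].
In Python, from station import manip gives the robot as it stands.
- The arm moves only by the tool apply_moves, never from a script. Its argument "moves" is a list of rows, each a list of 5 numbers: the shift along the tool's x, y, z as a fraction of full scale, then the turn about the tool's z as a fraction of full scale, then the closure, from -1 (fully open) to 1 (shut). In form: [[x, y, z, turn, claw], ...]. A call has exactly 8 rows; each row is the pose to reach, as a shift and turn from the pose commanded when the call began, along the tool's axes at that moment, turning the shorter way round; what a row does not reach only later rows make up. Full scale, the value 1, is 25 cm for a shift and 180 degrees for a turn. A row lasts 1/10 s, in which the tool goes at most 50 mm and 8.59 degrees, less where a joint would pass 70% of its speed; a pose out of reach is approached as far as the arm can. A call with a number of a shift or a turn outside -1 to 1 is refused whole. A call with a gripper value outside its range is refused whole. The fingers move at their own pace and stop on an object; the grip force is fixed at half the most. Time passes only in rows, so rows that repeat a pose let the fingers close, or fill a call up. It gives the time, the measured TCP pose, the force, the opening and the grip force at its end, in the units of the state.
- manip.read_state(): the state, without advancing time (a new reading comes with each control period).
- manip.camera(name): name is "side" or "top"; returns a dict with "pixels" (384x512x3 uint8, red, green, blue), "intrinsics" (3x3 intrinsics, pixels), "camera_from_world" (4x4, takes a point from world to camera coordinates). Camera axes: x right, y down, z forward; pixel columns grow to the right and rows downward; lengths in m; the calibration is good to about 2 mm. A picture is of the moment at which its call begins. There is no depth.
- manip.hand_in(): hands the job in; it is judged then, once.
The state is a dict: "time": time; "joint_pos": joint angles; "joint_velocities": joint speeds; "joint_efforts": joint torques, N m; "position": TCP position; "ee_rot": TCP orientation; "ft_force": force on the tool from outside, world axes, zero at the start; "wrist_torque": the same for the moment, N m; "gripper_width": opening from 0.0 (shut) to 1.0 (fully open); "grip_force": force on a finger pad.
Only numpy, scipy, OpenCV 4.12 (cv2) and the standard library are available. Lean on these libraries where they do the work, as an engineer would, in place of code of your own. Each camera call takes 0.05 s, during which the arm holds its last target. There are 200 camera calls.

## Working session

There is one attempt and no reset: what is moved stays moved. The work goes in short steps, Python scripts to look and compute and a tool call to move; the robot and the scene stay as the last step left them, time stands still between calls to the robot, and variables do not carry over. Pictures are saved under pics/ and viewed, at most 14 in all, crops included, and the job is handed in when it is done.

Besides the shell and the picture viewer there is one more tool, called in YAML: its name, and indented under it one key for each argument. apply_moves: Moves the arm, as the interface text tells. Its arguments: {"type":"object","properties":{"moves":{"type":"array"}},"required":["moves"]}

```bash
mkdir -p pics; python3 - <<'E'
from station import manip
import cv2,numpy as np
for n in("top","side"):
    c=manip.camera(n); cv2.imwrite(f"pics/{n}0.png",c["pixels"][:,:,::-1]); print(n,c["intrinsics"],np.round(c["camera_from_world"],4))
    np.savez(f"{n}0.npz",**c)
s=manip.read_state(); print(s)
E
```

```text
top [[455.22859961   0.         254.71816824]
 [  0.         455.22859961 191.73892363]
 [  0.           0.           1.        ]] [[ 0.0857 -0.9963 -0.0026 -0.0027]
 [-0.9728 -0.0831 -0.2161  0.5802]
 [ 0.2151  0.0211 -0.9764  0.8312]
 [ 0.      0.      0.      1.    ]]
side [[398.67768832   0.         252.67608801]
 [  0.         398.67768832 192.80439267]
 [  0.           0.           1.        ]] [[ 0.9688 -0.247   0.0215 -0.5384]
 [-0.1205 -0.5449 -0.8298  0.116 ]
 [ 0.2167  0.8013 -0.5576  0.7417]
 [ 0.      0.      0.      1.    ]]
{'time': 0.1, 'joint_pos': array([-1.24801301e+00,  2.41332922e-01,  3.87178691e-03,  1.33518322e+00,
       -9.70373990e-07,  1.57079992e+00]), 'joint_velocities': array([-0.00087829, -0.00189413,  0.00351209, -0.00096524,  0.00057432,
        0.00190651]), 'joint_efforts': array([ 4.31468343e-04, -3.73138332e+01,  2.53010398e+01,  1.08469336e-02,
        5.44821694e-05, -3.87785590e-06]), 'position': array([ 0.15843281, -0.47366814,  0.23850921]), 'ee_rot': array([-9.11926987e-04,  9.87004478e-01,  1.60690096e-01, -1.48961976e-04]), 'ft_force': array([-0.27428972,  0.52531489,  0.68896149]), 'wrist_torque': array([-0.01982438, -0.00835586, -0.0227416 ]), 'grip_force': 0.0, 'gripper_width': 1.0003959071280109}
```

View pics/top0.png

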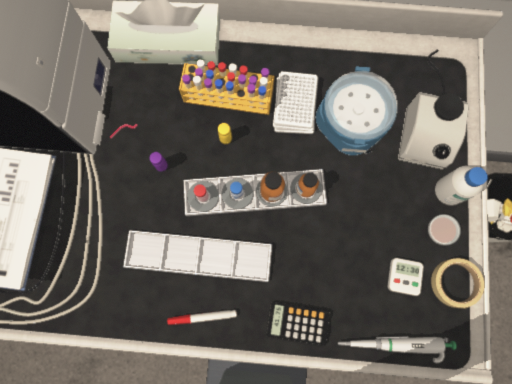

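View pics/side0.png

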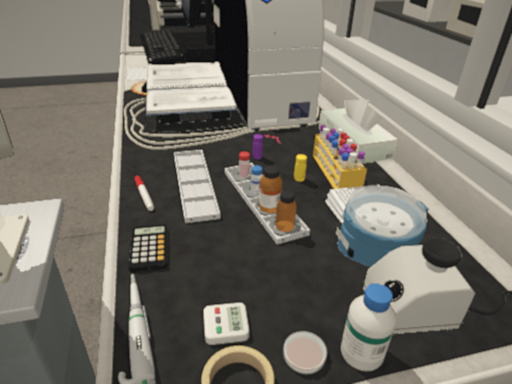

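The top view shows rack_from (farther, px 183–327 × 170–215) holding, from left to right: red (200,195), blue (237,190), large amber (272,187) and small amber (308,185). The empty rack_to is nearer (124–272 × 231–280). The side view agrees. Next I'll enlarge both for corner picking.

```bash
python3 - <<'E'
import cv2,numpy as np
t=cv2.imread("pics/top0.png");s=cv2.imread("pics/side0.png")
cv2.imwrite("pics/tc.png",cv2.resize(t[160:290,120:332],(795,488),interpolation=cv2.INTER_CUBIC)) #3.75
cv2.imwrite("pics/sc.png",cv2.resize(s[140:250,165:315],(750,550),interpolation=cv2.INTER_CUBIC)) #5
E
```

```text
(no output)
```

View pics/tc.png

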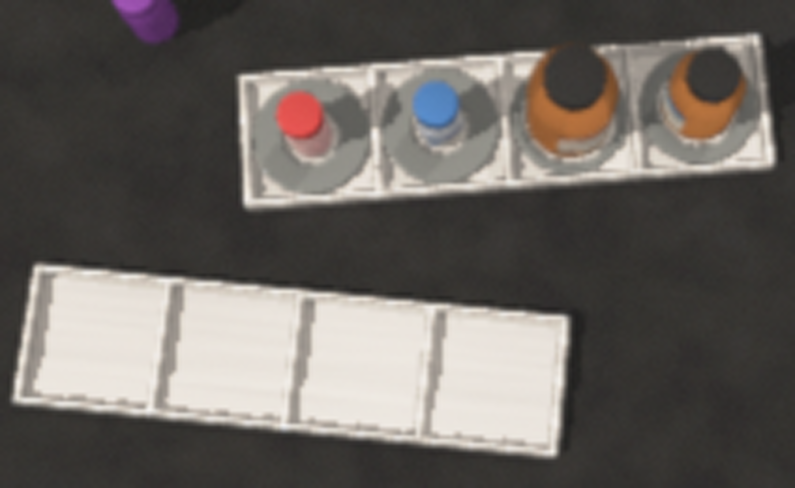

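View pics/sc.png

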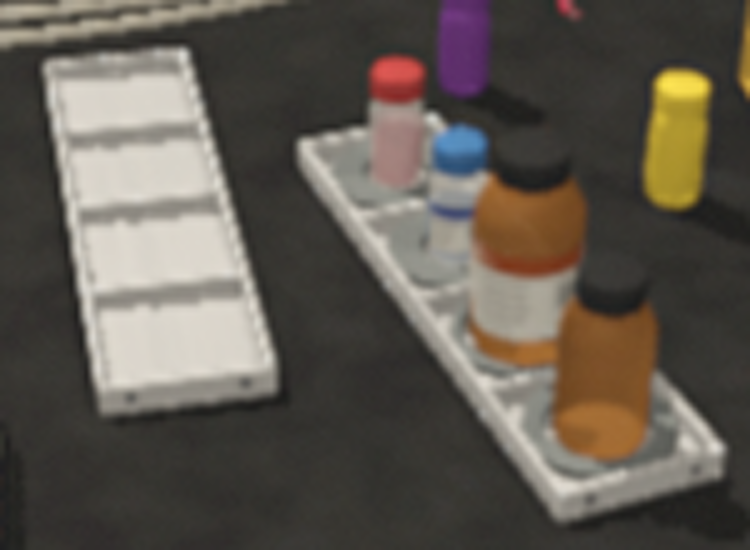

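The crops show the rim corners and cap tops in both views clearly: rack_to corners in the top crop are (35,265), (570,316), (556,456), (13,402), and rack_from corners are (238,74), (763,35), (775,165), (247,208). I'll triangulate them.

```bash
cat > h.py <<'E'
import numpy as np,cv2
from scipy.optimize import least_squares
C={n:np.load(n+"0.npz") for n in("top","side")}
P={n:c["intrinsics"]@c["camera_from_world"][:3] for n,c in C.items()}
def proj(n,X):
    q=np.atleast_2d(X)@P[n][:,:3].T+P[n][:,3]; return q[:,:2]/q[:,2:]
def onplane(n,uv,z):
    M=P[n]; H=np.c_[M[:,0],M[:,1],M[:,2]*z+M[:,3]]
    q=np.linalg.solve(H,[uv[0],uv[1],1]); return q[:2]/q[2]
def tri(a,b):
    X=cv2.triangulatePoints(P["top"],P["side"],np.array(a,float).reshape(2,1),np.array(b,float).reshape(2,1)).ravel()
    return X[:3]/X[3]
E
python3 - <<'E'
from h import *
T=lambda p:(np.array(p)+.5)/3.75-.5+[120,160]
S=lambda p:(np.array(p)+.5)/5-.5+[165,140]
# order: FL,FR,NR,NL
R={"from":([(238,74),(763,35),(775,165),(247,208)],[(435,113),(722,447),(560,490),(298,140)]),
"to":([(35,265),(570,316),(556,456),(13,402)],[(187,50),(277,362),(100,388),(43,62)])}
L=np.array([[37,146],[37,-146],[-37,-146],[-37,146]])/1000.
for k,(a,b) in R.items():
    a=T(a);b=S(b); X=np.array([tri(p,q) for p,q in zip(a,b)]);print(k,X.round(4).tolist())
    def W(v):
        c,s=np.cos(v[3]),np.sin(v[3]); return np.c_[L@np.array([[c,s],[-s,c]])+v[:2],np.full(4,v[2])]
    f=lambda v:np.r_[(proj("top",W(v))-a).ravel(),(proj("side",W(v))-b).ravel()]
    r=least_squares(f,[.5,0,.014,0]);v=r.x;print(v.round(4),np.degrees(v[3]),r.fun.round(1))
    for y in(.108,.036,-.036,-.108):print("bay",(v[:2]+[-np.sin(v[3])*y,np.cos(v[3])*y]).round(4))
caps={"red":((300,113),(397,68),.072),"blue":((436,102),(460,138),.067),"a1":((575,73),(535,148),.103),"a2":((714,73),(612,275),.087)}
for k,(a,b,z) in caps.items():print(k,tri(T(a),S(b)).round(4),onplane("top",T(a),z).round(4),onplane("side",S(b),z).round(4))
E
```

```text
from [[0.6028, 0.1988, 0.0161], [0.6491, -0.0905, 0.0174], [0.5768, -0.1012, 0.0171], [0.5283, 0.1847, 0.0173]]
[0.5893 0.048  0.017  0.1642] 9.408167485148835 [ 0.3  0.1 -0.3 -0.2  0.5 -0.2 -0.5 -0.6 -0.5 -0.1  0.2 -0.  -0.4  0.5
 -0.2 -0.1]
bay [0.5716 0.1545]
bay [0.5834 0.0835]
bay [0.5951 0.0125]
bay [ 0.6069 -0.0585]
to [[0.4882, 0.2964, 0.0146], [0.4846, 0.0045, 0.0175], [0.4103, 0.0061, 0.015], [0.413, 0.2971, 0.0155]]
[ 0.449   0.151   0.0157 -0.0101] -0.5773070877345635 [-0.2 -0.3 -0.  -0.2  0.4 -0.4 -0.1 -0.2 -0.8 -0.3 -0.4  0.7 -0.3 -0.
  0.2 -0.1]
bay [0.4501 0.259 ]
bay [0.4494 0.187 ]
bay [0.4487 0.115 ]
bay [0.448 0.043]
red [0.572  0.1543 0.0691] [0.5712 0.1539] [0.571  0.1492]
blue [0.5842 0.0842 0.0689] [0.5842 0.0844] [0.5858 0.0875]
a1 [0.5971 0.0137 0.1028] [0.5969 0.0137] [0.5973 0.0135]
a2 [ 0.6079 -0.0579  0.0851] [ 0.607  -0.0576] [ 0.6075 -0.0604]
```

```bash
cat > g.py <<'E'
import sys
from h import np
from scipy.spatial.transform import Rotation as Ro
from station import manip
s=manip.read_state(); p=s["position"];q=s["ee_rot"]
R=Ro.from_quat([q[1],q[2],q[3],q[0]]).as_matrix()
print("t",round(s["time"],2),"pos",p.round(4),"yaw_y",np.degrees(np.arctan2(R[1,1],R[0,1])).round(2),"w",round(s["gripper_width"],3),"gf",s["grip_force"],"F",s["ft_force"].round(1),"tilt",R[2].round(4))
for a in sys.argv[1:]:  # x,y,z,yaw of tool y in deg
    x,y,z,w=map(float,a.split(","))
    d=R.T@(np.array([x,y,z])-p); c,n=np.cos(np.radians(w)),np.sin(np.radians(w))
    v=R.T@[c,n,0]; turn=np.degrees(np.arctan2(-v[0],v[1]))
    print(a,"->",(d/.25).round(4),(turn/180).round(4))
E
python3 g.py .4,-.25,.22,0 .6075,-.058,.17,9.4
```

```text
t 0.1 pos [ 0.1584 -0.4737  0.2385] yaw_y -71.51 w 1.0 gf 0.0 F [-0.3  0.5  0.7] tilt [-0.     -0.0018 -1.    ]
.4,-.25,.22,0 -> [ 1.2002 -0.5418  0.075 ] -0.3973
.6075,-.058,.17,9.4 -> [ 2.2309 -1.0065  0.2759] -0.4495
```

apply_moves:
  moves:
    - [1,-0.45,0.1,-0.33,-1]
    - [1,-0.45,0.1,-0.33,-1]
    - [1,-0.45,0.1,-0.33,-1]
    - [1,-0.45,0.1,-0.33,-1]
    - [1,-0.45,0.1,-0.33,-1]
    - [1,-0.45,0.1,-0.33,-1]
    - [1,-0.45,0.1,-0.33,-1]
    - [1,-0.45,0.1,-0.33,-1]

```text
time: 0.9
position: [0.3604, -0.2871, 0.2138]
ee_rot: [-0.001, 0.777, 0.629, -0.0]
ft_force: [-0.4, 0.2, 0.3]
gripper_width: 0.996
grip_force: 0.0
```

```bash
python3 g.py .6075,-.058,.17,9.4
```

```text
t 0.9 pos [ 0.3604 -0.2871  0.2138] yaw_y -11.98 w 0.996 gf 0.0 F [-0.4  0.2  0.3] tilt [ 5.0e-04 -1.2e-03 -1.0e+00]
.6075,-.058,.17,9.4 -> [1.1017 0.7769 0.1746] -0.1188
```

apply_moves:
  moves:
    - [1,0.777,0.17,-0.119,-1]
    - [1,0.777,0.17,-0.119,-1]
    - [1,0.777,0.17,-0.119,-1]
    - [1,0.777,0.17,-0.119,-1]
    - [1,0.777,0.17,-0.119,-1]
    - [1,0.777,0.17,-0.119,-1]
    - [1,0.777,0.17,-0.119,-1]
    - [1,0.777,0.17,-0.119,-1]

```text
time: 1.7
position: [0.6036, -0.0828, 0.1701]
ee_rot: [-0.001, 0.647, 0.762, -0.0]
ft_force: [-1.0, -0.2, 1.3]
gripper_width: 1.0
grip_force: 0.0
```

```bash
python3 g.py .6075,-.058,.17,9.4 .6075,-.058,.048,9.4
```

```text
t 1.7 pos [ 0.6036 -0.0828  0.1701] yaw_y 9.31 w 1.0 gf 0.0 F [-1.  -0.2  1.3] tilt [ 8.0e-04 -1.4e-03 -1.0e+00]
.6075,-.058,.17,9.4 -> [0.0955 0.0314 0.0004] -0.0005
.6075,-.058,.048,9.4 -> [0.0951 0.032  0.4884] -0.0005
```

apply_moves:
  moves:
    - [0.095,0.032,0,0,-1]
    - [0.095,0.032,0,0,-1]
    - [0.095,0.032,0,0,-1]
    - [0.095,0.032,0.1,0,-1]
    - [0.095,0.032,0.22,0,-1]
    - [0.095,0.032,0.35,0,-1]
    - [0.095,0.032,0.45,0,-1]
    - [0.095,0.032,0.488,0,-1]

```text
time: 2.5
position: [0.6036, -0.0613, 0.0471]
ee_rot: [-0.002, 0.649, 0.761, -0.002]
ft_force: [-1.1, 0.4, -0.4]
gripper_width: 0.999
grip_force: 0.0
```

```bash
python3 g.py .6075,-.058,.048,9.4; python3 - <<'E'
from station import manip
import cv2
for n,sl in(("side",(slice(120,260),slice(160,360))),):
    c=manip.camera(n)["pixels"][:,:,::-1][sl]; cv2.imwrite("pics/s1.png",cv2.resize(c,None,fx=3,fy=3))
E
```

```text
t 2.5 pos [ 0.6036 -0.0613  0.0471] yaw_y 9.13 w 0.999 gf 0.0 F [-1.1  0.4 -0.4] tilt [ 0.001  -0.0054 -1.    ]
.6075,-.058,.048,9.4 -> [ 0.0107  0.0175 -0.0038] -0.0015
```

View pics/s1.png

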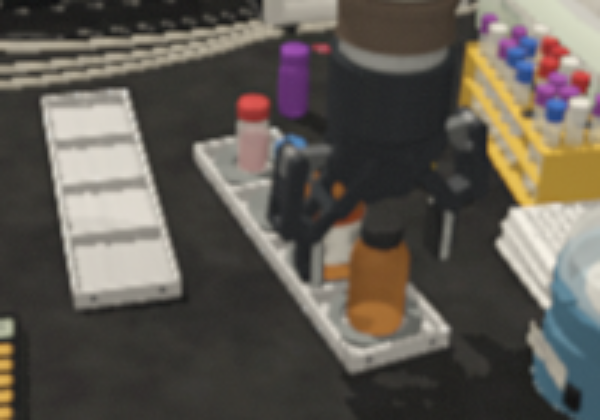

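The side view shows the fingers straddling the small amber bottle (crop 380,290), with tips at about (310,280) and (445,255). Next I check the tip midpoint and let the motion settle.

apply_moves:
  moves:
    - [0,0,0,0,-1]
    - [0,0,0,0,-1]
    - [0,0,0,0,-1]
    - [0,0,0,0,-1]
    - [0,0,0,0,-1]
    - [0,0,0,0,-1]
    - [0,0,0,0,-1]
    - [0,0,0,0,-1]

```text
time: 3.35
position: [0.6064, -0.0597, 0.0498]
ee_rot: [-0.0, 0.647, 0.762, -0.0]
ft_force: [0.2, 0.1, -0.5]
gripper_width: 1.002
grip_force: 0.0
```

```bash
python3 g.py .6075,-.058,.048,9.4; python3 - <<'E'
from h import *
from station import manip
p=manip.read_state()["position"]
for d in(-.05,0,.05):
    print(((proj("side",p+np.array([np.cos(.16)*d,np.sin(.16)*d,0]))-[160,120])*3).round(0))
E
```

```text
t 3.35 pos [ 0.6064 -0.0597  0.0498] yaw_y 9.32 w 1.002 gf 0.0 F [ 0.2  0.1 -0.5] tilt [ 0.e+00 -1.e-04 -1.e+00]
.6075,-.058,.048,9.4 -> [0.0059 0.0054 0.0072] -0.0004
[[307. 286.]]
[[375. 270.]]
[[441. 253.]]
```

apply_moves:
  moves:
    - [0.006,0.005,0.007,0,-1]
    - [0.006,0.005,0.007,0,-1]
    - [0.006,0.005,0.007,0,1]
    - [0.006,0.005,0.007,0,1]
    - [0.006,0.005,0.007,0,1]
    - [0.006,0.005,0.007,0,1]
    - [0.006,0.005,0.007,0,1]
    - [0.006,0.005,0.007,0,1]

```text
time: 4.15
position: [0.6076, -0.0581, 0.0483]
ee_rot: [0.0, 0.647, 0.762, 0.0]
ft_force: [0.7, -0.7, 1.3]
gripper_width: 0.454
grip_force: 60.5
```

```bash
python3 g.py .6075,-.058,.16,9.4 .45,.259,.16,-0.6  .45,.259,.16,8
```

```text
t 4.15 pos [ 0.6076 -0.0581  0.0483] yaw_y 9.31 w 0.454 gf 60.45069336891174 F [ 0.7 -0.7  1.3] tilt [-1.e-04  6.e-04 -1.e+00]
.6075,-.058,.16,9.4 -> [ 4.000e-04 -3.000e-04 -4.467e-01] -0.0005
.45,.259,.16,-0.6 -> [ 1.3537 -0.4167 -0.4472] 0.0551
.45,.259,.16,8 -> [ 1.3537 -0.4167 -0.4472] 0.0073
```

apply_moves:
  moves:
    - [0,0,-0.06,0,1]
    - [0,0,-0.18,0,1]
    - [0,0,-0.3,0,1]
    - [0,0,-0.4,0,1]
    - [0.06,-0.02,-0.45,0.005,1]
    - [0.18,-0.055,-0.45,0.01,1]
    - [0.32,-0.1,-0.45,0.02,1]
    - [0.48,-0.15,-0.45,0.03,1]

```text
time: 4.95
position: [0.5502, 0.0546, 0.1601]
ee_rot: [-0.0, 0.684, 0.73, -0.0]
ft_force: [0.6, 1.0, -1.4]
gripper_width: 0.458
grip_force: 60.5
```

```bash
python3 g.py  .45,.259,.16,-0.6
```

```text
t 4.95 pos [0.5502 0.0546 0.1601] yaw_y 3.73 w 0.458 gf 60.489070415496826 F [ 0.6  1.  -1.4] tilt [-1.e-04 -5.e-04 -1.e+00]
.45,.259,.16,-0.6 -> [ 8.420e-01 -3.469e-01  7.000e-04] 0.0241
```

apply_moves:
  moves:
    - [0.15,-0.062,0,0.004,1]
    - [0.3,-0.124,0,0.009,1]
    - [0.45,-0.186,0,0.013,1]
    - [0.6,-0.248,0,0.018,1]
    - [0.73,-0.3,0,0.022,1]
    - [0.81,-0.333,0,0.024,1]
    - [0.842,-0.347,0,0.024,1]
    - [0.842,-0.347,0,0.024,1]

```text
time: 5.75
position: [0.4494, 0.2589, 0.1603]
ee_rot: [0.0, 0.709, 0.705, -0.0]
ft_force: [-0.3, -0.3, -2.2]
gripper_width: 0.457
grip_force: 60.5
```

```bash
python3 g.py  .45,.259,.049,-0.6
```

```text
t 5.75 pos [0.4494 0.2589 0.1603] yaw_y -0.28 w 0.457 gf 60.46739459037781 F [-0.3 -0.3 -2.2] tilt [-6.e-04 -5.e-04 -1.e+00]
.45,.259,.049,-0.6 -> [0.0007 0.0025 0.445 ] 0.0018
```

apply_moves:
  moves:
    - [0,0.002,0.06,0,1]
    - [0,0.002,0.16,0,1]
    - [0,0.002,0.27,0,1]
    - [0,0.002,0.36,0,1]
    - [0,0.002,0.41,0,1]
    - [0,0.002,0.435,0,1]
    - [0,0.002,0.443,0,1]
    - [0,0.002,0.443,0,1]

```text
time: 6.55
position: [0.4513, 0.2584, 0.0504]
ee_rot: [0.0, 0.71, 0.704, 0.001]
ft_force: [0.2, -0.5, -1.4]
gripper_width: 0.457
grip_force: 60.4
```

```bash
python3 g.py  .45,.259,.0483,-0.6
```

```text
t 6.55 pos [0.4513 0.2584 0.0504] yaw_y -0.43 w 0.457 gf 60.441627502441406 F [ 0.2 -0.5 -1.4] tilt [ 5.0e-04  1.1e-03 -1.0e+00]
.45,.259,.0483,-0.6 -> [ 0.0024 -0.0052  0.0084] 0.0009
```

apply_moves:
  moves:
    - [0,-0.003,0.004,0,1]
    - [0,-0.003,0.007,0,1]
    - [0,-0.003,0.007,0,1]
    - [0,-0.003,0.007,0,1]
    - [0,-0.003,0.007,0,-1]
    - [0,-0.003,0.007,0,-1]
    - [0,-0.003,0.007,0,-1]
    - [0,-0.003,0.007,0,-1]

```text
time: 7.35
position: [0.4499, 0.2584, 0.0482]
ee_rot: [0.0, 0.71, 0.705, 0.0]
ft_force: [0.0, -0.1, -1.1]
gripper_width: 0.998
grip_force: 0.0
```

```bash
python3 g.py  .45,.259,.17,-0.6 .596,.013,.17,9.4
```

```text
t 7.35 pos [0.4499 0.2584 0.0482] yaw_y -0.41 w 0.998 gf 0.0 F [ 0.  -0.1 -1.1] tilt [ 2.e-04  3.e-04 -1.e+00]
.45,.259,.17,-0.6 -> [ 2.300e-03  3.000e-04 -4.873e-01] 0.0011
.596,.013,.17,9.4 -> [-0.9775  0.5913 -0.4873] -0.0545
```

apply_moves:
  moves:
    - [0,0,-0.06,0,-1]
    - [0,0,-0.2,0,-1]
    - [0,0,-0.36,0,-1]
    - [0,0,-0.487,0,-1]
    - [-0.15,0.09,-0.487,-0.01,-1]
    - [-0.3,0.18,-0.487,-0.02,-1]
    - [-0.45,0.27,-0.487,-0.03,-1]
    - [-0.6,0.36,-0.487,-0.04,-1]

```text
time: 8.15
position: [0.5394, 0.1065, 0.1701]
ee_rot: [0.0, 0.663, 0.748, 0.0]
ft_force: [0.6, 0.0, -0.7]
gripper_width: 0.996
grip_force: 0.0
```

```bash
python3 g.py .596,.013,.17,9.4 .596,.013,.062,9.4
```

```text
t 8.15 pos [0.5394 0.1065 0.1701] yaw_y 6.91 w 0.996 gf 0.0 F [ 0.6  0.  -0.7] tilt [ 1.e-04  6.e-04 -1.e+00]
.596,.013,.17,9.4 -> [-0.3983  0.1797  0.0005] -0.0138
.596,.013,.062,9.4 -> [-0.3984  0.1794  0.4325] -0.0138
```

apply_moves:
  moves:
    - [-0.15,0.068,0,-0.005,-1]
    - [-0.29,0.13,0,-0.01,-1]
    - [-0.38,0.171,0,-0.014,-1]
    - [-0.398,0.18,0.05,-0.014,-1]
    - [-0.398,0.18,0.18,-0.014,-1]
    - [-0.398,0.18,0.31,-0.014,-1]
    - [-0.398,0.18,0.4,-0.014,-1]
    - [-0.398,0.18,0.432,-0.014,-1]

```text
time: 8.95
position: [0.5921, 0.015, 0.0581]
ee_rot: [-0.003, 0.647, 0.762, -0.002]
ft_force: [0.2, -0.1, 0.5]
gripper_width: 0.998
grip_force: 0.0
```

apply_moves:
  moves:
    - [0,0,0,0,-1]
    - [0,0,0,0,-1]
    - [0,0,0,0,-1]
    - [0,0,0,0,-1]
    - [0,0,0,0,-1]
    - [0,0,0,0,-1]
    - [0,0,0,0,-1]
    - [0,0,0,0,-1]

```text
time: 9.75
position: [0.5952, 0.0142, 0.0619]
ee_rot: [-0.0, 0.647, 0.762, 0.0]
ft_force: [-0.5, -0.2, 0.1]
gripper_width: 0.997
grip_force: 0.0
```

```bash
python3 g.py .596,.013,.062,9.4
```

```text
t 9.75 pos [0.5952 0.0142 0.0619] yaw_y 9.31 w 0.997 gf 0.0 F [-0.5 -0.2  0.1] tilt [ 0.  0. -1.]
.596,.013,.062,9.4 -> [-0.0054  0.0024 -0.0005] -0.0005
```

apply_moves:
  moves:
    - [-0.005,0.003,0,0,-1]
    - [-0.005,0.003,0,0,1]
    - [-0.005,0.003,0,0,1]
    - [-0.005,0.003,0,0,1]
    - [-0.005,0.003,0,0,1]
    - [-0.005,0.003,0,0,1]
    - [-0.005,0.003,0,0,1]
    - [-0.005,0.003,0,0,1]

```text
time: 10.55
position: [0.5964, 0.0132, 0.062]
ee_rot: [0.0, 0.647, 0.762, 0.0]
ft_force: [1.0, -1.0, 2.0]
gripper_width: 0.546
grip_force: 61.5
```

```bash
python3 g.py .4495,.187,.172,-0.6
```

```text
t 10.55 pos [0.5964 0.0132 0.062 ] yaw_y 9.32 w 0.546 gf 61.53683423995972 F [ 1. -1.  2.] tilt [-1.e-04  6.e-04 -1.e+00]
.4495,.187,.172,-0.6 -> [ 0.7813 -0.4671 -0.4402] 0.0551
```

apply_moves:
  moves:
    - [0,0,-0.06,0,1]
    - [0,0,-0.18,0,1]
    - [0,0,-0.3,0,1]
    - [0,0,-0.4,0,1]
    - [0.05,-0.03,-0.44,0.005,1]
    - [0.15,-0.09,-0.44,0.01,1]
    - [0.28,-0.167,-0.44,0.02,1]
    - [0.41,-0.245,-0.44,0.03,1]

```text
time: 11.35
position: [0.5178, 0.1048, 0.1712]
ee_rot: [-0.0, 0.683, 0.73, -0.0]
ft_force: [0.1, 0.1, -1.9]
gripper_width: 0.546
grip_force: 61.8
```

```bash
python3 g.py  .4495,.187,.172,-0.6
```

```text
t 11.35 pos [0.5178 0.1048 0.1712] yaw_y 3.77 w 0.546 gf 61.81098818778992 F [ 0.1  0.1 -1.9] tilt [ 0.     -0.0013 -1.    ]
.4495,.187,.172,-0.6 -> [ 0.3459 -0.2511 -0.0029] 0.0243
```

apply_moves:
  moves:
    - [0.11,-0.08,0,0.008,1]
    - [0.21,-0.152,0,0.016,1]
    - [0.29,-0.21,0,0.024,1]
    - [0.336,-0.244,0,0.024,1]
    - [0.346,-0.251,0,0.024,1]
    - [0.346,-0.251,0,0.024,1]
    - [0.346,-0.251,0,0.024,1]
    - [0.346,-0.251,0,0.024,1]

```text
time: 12.15
position: [0.4513, 0.1856, 0.1717]
ee_rot: [0.0, 0.71, 0.704, -0.0]
ft_force: [0.0, 0.4, -0.5]
gripper_width: 0.55
grip_force: 61.8
```

```bash
python3 g.py  .4495,.187,.0622,-0.6
```

```text
t 12.15 pos [0.4513 0.1856 0.1717] yaw_y -0.49 w 0.55 gf 61.82698130607605 F [ 0.   0.4 -0.5] tilt [-2.e-04  2.e-04 -1.e+00]
.4495,.187,.0622,-0.6 -> [ 0.0055 -0.0074  0.4381] 0.0006
```

apply_moves:
  moves:
    - [0.005,-0.007,0.06,0,1]
    - [0.005,-0.007,0.16,0,1]
    - [0.005,-0.007,0.27,0,1]
    - [0.005,-0.007,0.36,0,1]
    - [0.005,-0.007,0.41,0,1]
    - [0.005,-0.007,0.428,0,1]
    - [0.005,-0.007,0.434,0,1]
    - [0.005,-0.007,0.434,0,1]

```text
time: 12.95
position: [0.4496, 0.1876, 0.0638]
ee_rot: [0.0, 0.71, 0.704, 0.0]
ft_force: [0.4, 0.1, -0.9]
gripper_width: 0.551
grip_force: 61.8
```

```bash
python3 g.py  .4495,.187,.062,-0.6
```

```text
t 12.95 pos [0.4496 0.1876 0.0638] yaw_y -0.44 w 0.551 gf 61.81604504585266 F [ 0.4  0.1 -0.9] tilt [ 3.e-04  9.e-04 -1.e+00]
.4495,.187,.062,-0.6 -> [-0.0024 -0.0003  0.0071] 0.0009
```

apply_moves:
  moves:
    - [0,0,0.003,0,1]
    - [0,0,0.006,0,1]
    - [0,0,0.006,0,1]
    - [0,0,0.006,0,1]
    - [0,0,0.006,0,-1]
    - [0,0,0.006,0,-1]
    - [0,0,0.006,0,-1]
    - [0,0,0.006,0,-1]

```text
time: 13.75
position: [0.4489, 0.1877, 0.0619]
ee_rot: [0.0, 0.71, 0.705, 0.0]
ft_force: [0.5, 0.8, -0.6]
gripper_width: 1.001
grip_force: 0.0
```

```bash
python3 g.py  .4495,.187,.172,-0.6 .584,.084,.15,9.4
```

```text
t 13.75 pos [0.4489 0.1877 0.0619] yaw_y -0.4 w 1.001 gf 0.0 F [ 0.5  0.8 -0.6] tilt [ 1.e-04  2.e-04 -1.e+00]
.4495,.187,.172,-0.6 -> [-0.0028  0.0023 -0.4404] 0.0011
.584,.084,.15,9.4 -> [-0.411   0.5432 -0.3523] -0.0545
```

apply_moves:
  moves:
    - [0,0,-0.06,0,-1]
    - [0,0,-0.2,0,-1]
    - [0,0,-0.33,0,-1]
    - [0,0,-0.4,0,-1]
    - [-0.1,0.132,-0.4,-0.014,-1]
    - [-0.2,0.265,-0.4,-0.028,-1]
    - [-0.31,0.41,-0.39,-0.042,-1]
    - [-0.38,0.502,-0.37,-0.054,-1]

```text
time: 14.55
position: [0.5762, 0.09, 0.1548]
ee_rot: [0.001, 0.647, 0.762, 0.001]
ft_force: [-0.9, 0.4, -0.4]
gripper_width: 0.999
grip_force: 0.0
```

```bash
python3 g.py .584,.084,.15,9.4 .584,.084,.038,9.4; python3 - <<'E'
from station import manip
import cv2
a=[manip.camera(n)["pixels"][:,:,::-1] for n in("side","top")]
cv2.imwrite("pics/s2.png",cv2.hconcat([cv2.resize(a[0][120:270,160:360],(400,300)),cv2.resize(a[1][140:290,120:320],(400,300))]))
E
```

```text
t 14.55 pos [0.5762 0.09   0.1548] yaw_y 9.33 w 0.999 gf 0.0 F [-0.9  0.4 -0.4] tilt [-5.0e-04  2.5e-03 -1.0e+00]
.584,.084,.15,9.4 -> [-0.0288  0.0267  0.0192] -0.0004
.584,.084,.038,9.4 -> [-0.0286  0.0256  0.4672] -0.0004
```

View pics/s2.png

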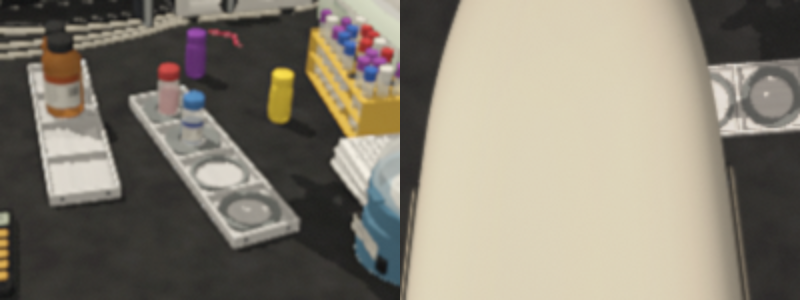

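The side view shows both amber bottles upright at the left end of rack_to, with red and blue still in rack_from; purple and yellow are untouched. Top is blocked by the arm. Next is blue.

apply_moves:
  moves:
    - [-0.024,0.024,0,0,-1]
    - [-0.024,0.024,0,0,-1]
    - [-0.024,0.024,0.05,0,-1]
    - [-0.024,0.024,0.17,0,-1]
    - [-0.024,0.024,0.29,0,-1]
    - [-0.024,0.024,0.39,0,-1]
    - [-0.024,0.024,0.44,0,-1]
    - [-0.024,0.024,0.46,0,-1]

```text
time: 15.45
position: [0.5788, 0.0873, 0.0376]
ee_rot: [-0.001, 0.647, 0.763, -0.001]
ft_force: [0.4, 0.2, 1.0]
gripper_width: 0.996
grip_force: 0.0
```

apply_moves:
  moves:
    - [0,0,0,0,-1]
    - [0,0,0,0,-1]
    - [0,0,0,0,-1]
    - [0,0,0,0,-1]
    - [0,0,0,0,-1]
    - [0,0,0,0,-1]
    - [0,0,0,0,-1]
    - [0,0,0,0,-1]

```text
time: 16.25
position: [0.5806, 0.0868, 0.0393]
ee_rot: [-0.0, 0.647, 0.762, -0.0]
ft_force: [-0.0, 0.3, 0.1]
gripper_width: 1.003
grip_force: 0.0
```

```bash
python3 g.py .584,.084,.038,9.4
```

```text
t 16.25 pos [0.5806 0.0868 0.0393] yaw_y 9.31 w 1.003 gf 0.0 F [-0.   0.3  0.1] tilt [ 0. -0. -1.]
.584,.084,.038,9.4 -> [-0.0133  0.0117  0.0052] -0.0005
```

apply_moves:
  moves:
    - [-0.013,0.012,0.005,0,-1]
    - [-0.013,0.012,0.005,0,-1]
    - [-0.013,0.012,0.005,0,1]
    - [-0.013,0.012,0.005,0,1]
    - [-0.013,0.012,0.005,0,1]
    - [-0.013,0.012,0.005,0,1]
    - [-0.013,0.012,0.005,0,1]
    - [-0.013,0.012,0.005,0,1]

```text
time: 17.05
position: [0.5843, 0.0842, 0.0383]
ee_rot: [0.0, 0.647, 0.762, 0.0]
ft_force: [0.5, 0.9, 0.8]
gripper_width: 0.288
grip_force: 58.8
```

```bash
python3 g.py .4487,.115,.138,-0.6
```

```text
t 17.05 pos [0.5843 0.0842 0.0383] yaw_y 9.31 w 0.288 gf 58.78641486167908 F [0.5 0.9 0.8] tilt [ 0.e+00  5.e-04 -1.e+00]
.4487,.115,.138,-0.6 -> [ 0.2094 -0.5149 -0.3991] 0.0551
```

apply_moves:
  moves:
    - [0,0,-0.06,0,1]
    - [0,0,-0.18,0,1]
    - [0,0,-0.3,0,1]
    - [0,0,-0.38,0,1]
    - [0.02,-0.05,-0.4,0.006,1]
    - [0.06,-0.15,-0.4,0.016,1]
    - [0.11,-0.27,-0.4,0.03,1]
    - [0.155,-0.38,-0.4,0.04,1]

```text
time: 17.85
position: [0.4826, 0.1071, 0.1378]
ee_rot: [-0.0, 0.695, 0.719, -0.0]
ft_force: [-0.7, 0.4, -1.1]
gripper_width: 0.286
grip_force: 58.9
```

```bash
python3 g.py .4487,.115,.138,-0.6
```

```text
t 17.85 pos [0.4826 0.1071 0.1378] yaw_y 2.01 w 0.286 gf 58.907487988471985 F [-0.7  0.4 -1.1] tilt [ 1.e-04 -6.e-04 -1.e+00]
.4487,.115,.138,-0.6 -> [ 0.0365 -0.1343 -0.0006] 0.0145
```

apply_moves:
  moves:
    - [0.015,-0.06,0,0.005,1]
    - [0.03,-0.11,0,0.01,1]
    - [0.036,-0.134,0,0.0145,1]
    - [0.036,-0.134,0,0.0145,1]
    - [0.036,-0.134,0,0.0145,1]
    - [0.036,-0.134,0,0.0145,1]
    - [0.036,-0.134,0,0.0145,1]
    - [0.036,-0.134,0,0.0145,1]

```text
time: 18.65
position: [0.4506, 0.1146, 0.1379]
ee_rot: [-0.0, 0.71, 0.704, -0.0]
ft_force: [0.2, 0.4, -0.6]
gripper_width: 0.289
grip_force: 58.9
```

```bash
python3 g.py .4487,.115,.0385,-0.6
```

```text
t 18.65 pos [0.4506 0.1146 0.1379] yaw_y -0.51 w 0.289 gf 58.918293714523315 F [ 0.2  0.4 -0.6] tilt [-1.e-04 -1.e-04 -1.e+00]
.4487,.115,.0385,-0.6 -> [ 0.0016 -0.0076  0.3976] 0.0005
```

apply_moves:
  moves:
    - [0,-0.007,0.06,0,1]
    - [0,-0.007,0.15,0,1]
    - [0,-0.007,0.25,0,1]
    - [0,-0.007,0.33,0,1]
    - [0,-0.007,0.375,0,1]
    - [0,-0.007,0.39,0,1]
    - [0,-0.007,0.394,0,1]
    - [0,-0.007,0.394,0,1]

```text
time: 19.45
position: [0.4493, 0.1149, 0.0402]
ee_rot: [0.0, 0.71, 0.704, 0.001]
ft_force: [0.6, -1.2, -1.2]
gripper_width: 0.29
grip_force: 58.9
```

```bash
python3 g.py .4487,.115,.0383,-0.6
```

```text
t 19.45 pos [0.4493 0.1149 0.0402] yaw_y -0.5 w 0.29 gf 58.908716440200806 F [ 0.6 -1.2 -1.2] tilt [ 4.0e-04  1.4e-03 -1.0e+00]
.4487,.115,.0383,-0.6 -> [ 0.0003 -0.0023  0.0078] 0.0006
```

apply_moves:
  moves:
    - [0,0,0.003,0,1]
    - [0,0,0.006,0,1]
    - [0,0,0.006,0,1]
    - [0,0,0.006,0,1]
    - [0,0,0.006,0,-1]
    - [0,0,0.006,0,-1]
    - [0,0,0.006,0,-1]
    - [0,0,0.006,0,-1]

```text
time: 20.25
position: [0.4485, 0.1148, 0.0381]
ee_rot: [0.0, 0.71, 0.704, -0.0]
ft_force: [-0.6, -0.1, 0.3]
gripper_width: 0.945
grip_force: 0.0
```

```bash
python3 g.py  .4487,.115,.138,-0.6 .572,.154,.14,9.4
```

```text
t 20.25 pos [0.4485 0.1148 0.0381] yaw_y -0.5 w 0.945 gf 0.0 F [-0.6 -0.1  0.3] tilt [-0.  0. -1.]
.4487,.115,.138,-0.6 -> [ 0.001   0.0008 -0.3998] 0.0006
.572,.154,.14,9.4 -> [ 0.1612  0.4926 -0.4078] -0.055
```

apply_moves:
  moves:
    - [0,0,-0.06,0,-1]
    - [0,0,-0.2,0,-1]
    - [0,0,-0.35,0,-1]
    - [0,0,-0.46,0,-1]
    - [0.04,0.12,-0.46,-0.014,-1]
    - [0.08,0.25,-0.46,-0.028,-1]
    - [0.12,0.38,-0.46,-0.042,-1]
    - [0.16,0.49,-0.46,-0.055,-1]

```text
time: 21.05
position: [0.5729, 0.154, 0.1531]
ee_rot: [0.0, 0.646, 0.763, 0.0]
ft_force: [1.3, -0.9, 0.0]
gripper_width: 1.001
grip_force: 0.0
```

apply_moves:
  moves:
    - [0,0,0,0,-1]
    - [0,0,0,0,-1]
    - [0,0,0,0,-1]
    - [0,0,0,0,-1]
    - [0,0,0,0,-1]
    - [0,0,0,0,-1]
    - [0,0,0,0,-1]
    - [0,0,0,0,-1]

```text
time: 21.85
position: [0.5713, 0.1536, 0.1532]
ee_rot: [0.0, 0.647, 0.763, 0.0]
ft_force: [0.0, 0.8, -1.1]
gripper_width: 1.001
grip_force: 0.0
```

```bash
python3 g.py .572,.154,.036,9.4
```

```text
t 21.85 pos [0.5713 0.1536 0.1532] yaw_y 9.4 w 1.001 gf 0.0 F [ 0.   0.8 -1.1] tilt [ 0.e+00  3.e-04 -1.e+00]
.572,.154,.036,9.4 -> [0.0009 0.003  0.469 ] -0.0
```

apply_moves:
  moves:
    - [0.001,0.003,0.06,0,-1]
    - [0.001,0.003,0.18,0,-1]
    - [0.001,0.003,0.3,0,-1]
    - [0.001,0.003,0.4,0,-1]
    - [0.001,0.003,0.45,0,-1]
    - [0.001,0.003,0.469,0,-1]
    - [0.001,0.003,0.469,0,-1]
    - [0.001,0.003,0.469,0,-1]

```text
time: 22.65
position: [0.5731, 0.1544, 0.0371]
ee_rot: [0.001, 0.647, 0.763, 0.001]
ft_force: [0.1, -0.7, -0.5]
gripper_width: 0.998
grip_force: 0.0
```

apply_moves:
  moves:
    - [0,0,0,0,-1]
    - [0,0,0,0,-1]
    - [0,0,0,0,1]
    - [0,0,0,0,1]
    - [0,0,0,0,1]
    - [0,0,0,0,1]
    - [0,0,0,0,1]
    - [0,0,0,0,1]

```text
time: 23.45
position: [0.5722, 0.1541, 0.036]
ee_rot: [0.0, 0.647, 0.763, 0.0]
ft_force: [0.5, -0.1, 1.6]
gripper_width: 0.286
grip_force: 58.8
```

```bash
python3 g.py .448,.043,.14,-0.6
```

```text
t 23.45 pos [0.5722 0.1541 0.036 ] yaw_y 9.4 w 0.286 gf 58.79787862300873 F [ 0.5 -0.1  1.6] tilt [ 0.e+00  4.e-04 -1.e+00]
.448,.043,.14,-0.6 -> [-0.3571 -0.5627 -0.4163] 0.0556
```

apply_moves:
  moves:
    - [0,0,-0.06,0,1]
    - [0,0,-0.18,0,1]
    - [0,0,-0.3,0,1]
    - [0,0,-0.39,0,1]
    - [-0.04,-0.06,-0.42,0.006,1]
    - [-0.1,-0.158,-0.42,0.014,1]
    - [-0.17,-0.268,-0.42,0.026,1]
    - [-0.24,-0.378,-0.42,0.038,1]

```text
time: 24.25
position: [0.4875, 0.0788, 0.1406]
ee_rot: [-0.0, 0.691, 0.722, -0.0]
ft_force: [0.6, -0.9, 0.1]
gripper_width: 0.29
grip_force: 58.9
```

```bash
python3 g.py .448,.043,.14,-0.6
```

```text
t 24.25 pos [0.4875 0.0788 0.1406] yaw_y 2.51 w 0.29 gf 58.88972997665405 F [ 0.6 -0.9  0.1] tilt [-2.e-04 -2.e-04 -1.e+00]
.448,.043,.14,-0.6 -> [-0.1362 -0.1643  0.0025] 0.0173
```

apply_moves:
  moves:
    - [-0.05,-0.06,0,0.006,1]
    - [-0.1,-0.12,0,0.012,1]
    - [-0.13,-0.155,0,0.017,1]
    - [-0.136,-0.164,0,0.017,1]
    - [-0.136,-0.164,0,0.017,1]
    - [-0.136,-0.164,0,0.017,1]
    - [-0.136,-0.164,0,0.017,1]
    - [-0.136,-0.164,0,0.017,1]

```text
time: 25.05
position: [0.4496, 0.044, 0.1407]
ee_rot: [0.0, 0.71, 0.704, 0.0]
ft_force: [-0.4, 0.3, -0.3]
gripper_width: 0.29
grip_force: 58.9
```

```bash
python3 g.py .448,.043,.0363,-0.6
```

```text
t 25.05 pos [0.4496 0.044  0.1407] yaw_y -0.45 w 0.29 gf 58.88666331768036 F [-0.4  0.3 -0.3] tilt [ 1.e-04  1.e-04 -1.e+00]
.448,.043,.0363,-0.6 -> [-0.0041 -0.0065  0.4177] 0.0008
```

apply_moves:
  moves:
    - [-0.004,-0.006,0.06,0,1]
    - [-0.004,-0.006,0.16,0,1]
    - [-0.004,-0.006,0.26,0,1]
    - [-0.004,-0.006,0.35,0,1]
    - [-0.004,-0.006,0.395,0,1]
    - [-0.004,-0.006,0.41,0,1]
    - [-0.004,-0.006,0.414,0,1]
    - [-0.004,-0.006,0.414,0,1]

```text
time: 25.85
position: [0.4486, 0.0427, 0.0381]
ee_rot: [0.001, 0.71, 0.704, 0.001]
ft_force: [0.7, 0.0, -0.1]
gripper_width: 0.293
grip_force: 58.9
```

```bash
python3 g.py .448,.043,.0361,-0.6
```

```text
t 25.85 pos [0.4486 0.0427 0.0381] yaw_y -0.49 w 0.293 gf 58.88880729675293 F [ 0.7  0.  -0.1] tilt [ 2.0e-04  1.6e-03 -1.0e+00]
.448,.043,.0361,-0.6 -> [ 0.001  -0.0022  0.0078] 0.0006
```

apply_moves:
  moves:
    - [0,0,0.003,0,1]
    - [0,0,0.006,0,1]
    - [0,0,0.006,0,1]
    - [0,0,0.006,0,1]
    - [0,0,0.006,0,-1]
    - [0,0,0.006,0,-1]
    - [0,0,0.006,0,-1]
    - [0,0,0.006,0,-1]

```text
time: 26.65
position: [0.4477, 0.0426, 0.0358]
ee_rot: [-0.0, 0.71, 0.704, -0.0]
ft_force: [0.1, -0.1, -0.6]
gripper_width: 0.946
grip_force: 0.0
```

apply_moves:
  moves:
    - [0,0,-0.06,0,-1]
    - [0,0,-0.2,0,-1]
    - [0,0,-0.35,0,-1]
    - [0,0,-0.5,0,-1]
    - [-0.15,0,-0.6,0,-1]
    - [-0.3,0,-0.6,0,-1]
    - [-0.45,0,-0.6,0,-1]
    - [-0.6,0,-0.6,0,-1]

```text
time: 27.45
position: [0.4464, -0.1086, 0.1863]
ee_rot: [0.0, 0.71, 0.704, 0.0]
ft_force: [0.9, 0.1, -0.2]
gripper_width: 1.003
grip_force: 0.0
```

apply_moves:
  moves:
    - [-0.18,0,0,0,-1]
    - [-0.36,0,0,0,-1]
    - [-0.54,0,0,0,-1]
    - [-0.72,0,0,0,-1]
    - [-0.72,0,0,0,-1]
    - [-0.72,0,0,0,-1]
    - [-0.72,0,0,0,-1]
    - [-0.72,0,0,0,-1]

```text
time: 28.25
position: [0.4449, -0.286, 0.1858]
ee_rot: [-0.0, 0.709, 0.705, 0.0]
ft_force: [0.3, 0.7, -0.5]
gripper_width: 0.999
grip_force: 0.0
```

```bash
python3 g.py; python3 - <<'E'
from station import manip
import cv2
a=[manip.camera(n)["pixels"][:,:,::-1] for n in("side","top")]
cv2.imwrite("pics/s3.png",cv2.hconcat([cv2.resize(a[0][130:230,160:260],(400,400),interpolation=2),cv2.resize(a[1][180:290,120:285],(400,267),interpolation=2).copy() if 0 else cv2.resize(a[1][160:310,120:270],(400,400),interpolation=2)]))
E
```

```text
t 28.25 pos [ 0.4449 -0.286   0.1858] yaw_y -0.39 w 0.999 gf 0.0 F [ 0.3  0.7 -0.5] tilt [ 4.e-04 -3.e-04 -1.e+00]
```

View pics/s3.png

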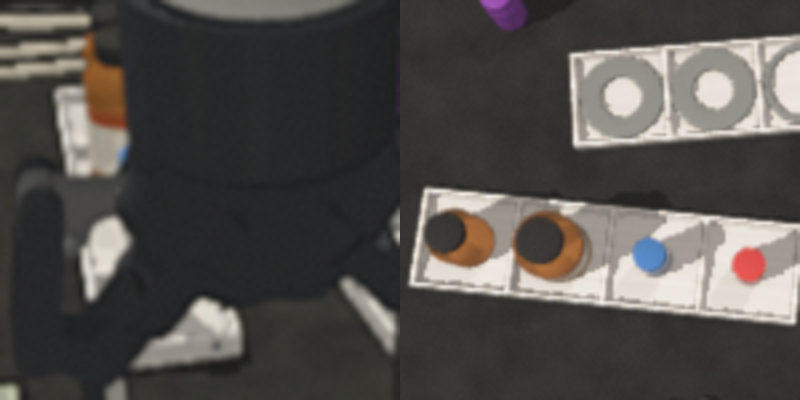

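The top view shows all four upright in rack_to, in the order small amber, large amber, blue, red (caps at 445,232; 540,238; 650,255; 749,265). I check the centring numerically, then hand in if it's good.

```bash
python3 - <<'E'
from h import *
from station import manip
ok=True
for (u,v),z,b in(((349,265),.067,(.448,.043)),((250,255),.067,(.4487,.115)),((140,238),.103,(.4494,.187)),((45,232),.087,(.4501,.259))):
    w=onplane("top",((u+.5)/2.667-.5+120,(v+.5)/2.667-.5+160),z); d=np.hypot(*(w-b)); ok&=d<.006; print(w.round(4),b,d.round(4))
if ok: print(manip.hand_in())
E
```

```text
[0.4467 0.0434] (0.448, 0.043) 0.0014
[0.4477 0.1143] (0.4487, 0.115) 0.0012
[0.4502 0.187 ] (0.4494, 0.187) 0.0008
[0.4499 0.2567] (0.4501, 0.259) 0.0023
the job is handed in; nothing more can be done
None
```

All four bottles and vials now stand upright in the empty rack in reverse order, left to right small amber, large amber, blue vial, red vial, each within about 2.5 mm of its bay centre; I handed the job in about 28 s into the 102 s limit, and no verdict came back.

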